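# Make up a component kit in colour-coded trays, battery last

### The job

Make up the kit in the square trays: stand the grey relay module in the dark grey tray and the blue contactor in the blue tray, and only when both are in, put the red battery block that stands beside them (not its twin farther off at the right, by the yellow tape measure) in the red tray. Set each one down upright in the middle of its tray and square to it, without dropping it, and let go; the yellow tray stays empty, and the silver driver case and the red tub standing nearby are left where they are.

Things in the scene. Friction and masses are not known exactly. Their poses are not given: they have to be found in the camera images.
- relay_centre (a point): dark grey relay module with a row of black terminals on top: block 45 (own x) x 62 (own y) mm, 48 mm high to its flat top, terminals to 52 mm; loose, 0.22 kg, stands upright on the bench. Grasp it across its 45 mm width (fingers closing along own x). This point is the centre of the block, 24 mm above its underside; z up
- contactor_centre (a point): dark blue contactor block with an orange plunger on top: block 46 (own x) x 56 (own y) mm, 60 mm high, plunger to 75 mm; loose, 0.31 kg, stands upright on the bench. Grasp it across its 46 mm width (own x) on the block, below the plunger. This point is the centre of the block, 30 mm above its underside; z up
- battery_centre (a point): red battery block with a yellow and a black band and two pale terminals on top: block 60 (own x) x 60 (own y) mm, 62 mm high, terminals to 74 mm; loose, 0.42 kg, stands upright on the bench. Grasp it across 60 mm either way. It stands within 0.42 m to the right of the robot's middle line; a twin fixed farther to the right, 0.7 m from that line beside the yellow tape measure, is not meant. This point is the centre of the block, 31 mm above its underside; z up
- tray_grey: dark grey square kitting tray, for the relay module: 86 mm outside, flat pocket 78 x 78 mm inside, pocket floor 3 mm above the bench, rim top 7 mm above the bench; fixed to the bench, at another place and angle each time. Origin at the centre of its underside on the bench, x and y along its sides, z up
- tray_blue: blue square kitting tray, for the contactor: 86 mm outside, flat pocket 78 x 78 mm inside, pocket floor 3 mm above the bench, rim top 7 mm above the bench; fixed to the bench, at another place and angle each time. Origin at the centre of its underside on the bench, x and y along its sides, z up
- tray_red: red square kitting tray, for the battery block: 86 mm outside, flat pocket 78 x 78 mm inside, pocket floor 3 mm above the bench, rim top 7 mm above the bench; fixed to the bench, at another place and angle each time. Origin at the centre of its underside on the bench, x and y along its sides, z up
- tray_yellow: yellow square kitting tray, for no part of this kit; it stays empty: 86 mm outside, flat pocket 78 x 78 mm inside, pocket floor 3 mm above the bench, rim top 7 mm above the bench; fixed to the bench, at another place and angle each time. Origin at the centre of its underside on the bench, x and y along its sides, z up
- driver_case_centre (a point): silver-white finned driver case standing among the parts, a bystander to leave alone: 97 (own x) x 56 (own y) mm, 78 mm high, loose. This point is its centre, 39 mm up
- red_tub_centre (a point): red round tub of small hardware, a bystander to leave alone: 68 mm across, 36 mm high, loose. This point is its centre, 18 mm up. Between the parts (right) and the trays (left) stands a white test jig, fixed, with a driver case in it and a raised red lever up to 0.23 m above the bench: carry things over it (undersides above 0.235 m) or round in front of it
Things that resemble listed ones, but are neither listed nor needed, are in the scene too. What is shaped like the part that bears relay_centre but green is not meant.

How it is judged:
On the way, in this order (a step that is already met when the one before it is completed fails the run):
1. relay module and contactor stand in their trays, let go, the battery block not yet in the red tray (horizontal distance between relay_centre and tray_grey below 0.015 m and z of relay_centre in the frame of tray_grey between 0.025 and 0.0295 m and angle between each of relay_centre, contactor_centre's own z axis and vertical below 0.06 rad and (angle between the x axis of relay_centre and the x axis of tray_grey, either way round below 0.26 rad or angle between the x axis of relay_centre and the y axis of tray_grey, either way round below 0.26 rad) and contact force between the fingers and relay below 0.2 N and horizontal distance between contactor_centre and tray_blue below 0.015 m and z of contactor_centre in the frame of tray_blue between 0.031 and 0.0355 m and (angle between the x axis of contactor_centre and the x axis of tray_blue, either way round below 0.26 rad or angle between the x axis of contactor_centre and the y axis of tray_blue, either way round below 0.26 rad) and contact force between the fingers and contactor below 0.2 N and horizontal distance between battery_centre and tray_red above 0.08 m), for 0.2 s.
2. then the battery block stands in the red tray, let go (horizontal distance between battery_centre and tray_red below 0.015 m and z of battery_centre in the frame of tray_red between 0.032 and 0.0365 m and angle between battery_centre's own z axis and vertical below 0.06 rad and (angle between the x axis of battery_centre and the x axis of tray_red, either way round below 0.26 rad or angle between the x axis of battery_centre and the y axis of tray_red, either way round below 0.26 rad) and contact force between the fingers and battery below 0.2 N), for 0.2 s.
At the end, for the whole second after the job is handed in: Relay in dark grey, contactor in blue, battery in red tray: each on the pocket floor (2.5 mm), upright (0.06 rad), centre within 15 mm of the tray's, a side within 0.26 rad of square, released, at rest; driver case and red tub within 20 mm of where they stood (all of step 2 and horizontal distance between relay_centre and tray_grey below 0.015 m and z of relay_centre in the frame of tray_grey between 0.025 and 0.0295 m and angle between each of relay_centre, contactor_centre's own z axis and vertical below 0.06 rad and (angle between the x axis of relay_centre and the x axis of tray_grey, either way round below 0.26 rad or angle between the x axis of relay_centre and the y axis of tray_grey, either way round below 0.26 rad) and contact force between the fingers and relay below 0.2 N and horizontal distance between contactor_centre and tray_blue below 0.015 m and z of contactor_centre in the frame of tray_blue between 0.031 and 0.0355 m and (angle between the x axis of contactor_centre and the x axis of tray_blue, either way round below 0.26 rad or angle between the x axis of contactor_centre and the y axis of tray_blue, either way round below 0.26 rad) and contact force between the fingers and contactor below 0.2 N and linear speed of each of relay, contactor, battery below 0.01 m/s and angular speed of each of relay, contactor, battery below 0.1 rad/s and distance of each of driver_case_centre, red_tub_centre from where it was at the start of the episode below 0.02 m); the robot touches nothing.
It fails at once if the silver driver case is pushed more than 20 mm from its place (distance of driver_case_centre from where it was at the start of the episode above 0.02 m).
It fails at once if the red tub is pushed more than 20 mm from its place (distance of red_tub_centre from where it was at the start of the episode above 0.02 m).
It fails at once if a part is dropped or thrown: out of the fingers more than 30 mm above the bench ((height (world z) of relay_centre above 0.054 m and contact force between the fingers and relay below 0.05 N) or (height (world z) of contactor_centre above 0.06 m and contact force between the fingers and contactor below 0.05 N) or (height (world z) of battery_centre above 0.061 m and contact force between the fingers and battery below 0.05 N)).
It fails at once if a part is tipped by more than 45 degrees (angle between any of relay_centre, contactor_centre, battery_centre's own z axis and vertical above 0.785 rad).
It also fails if it takes over 96 s, if anything falls off the work surface, if the arm or the gripper's body presses on something with over 40 N, if the wrist force passes 120 N, or if a joint passes its speed limit or range.

### The arm

A 6-joint arm with a two-finger parallel gripper is mounted at the origin on a cart in front of the work surface, level with it; the furniture and walls round the work are solid. World frame = base frame: x ahead of the robot, y to its left, z up, the work surface at z = 0. Lengths are in m, angles in rad, forces in N, time in s.
With the tool pointing down it reaches from about 0.3 to 0.775 m from the base axis. Payload 14.6 kg.
Tool frame: the origin (TCP) lies on the centre line of the jaws, within the pads' length; the fingertips stand 19 mm ahead of it and the grasp point (between the pads) is the TCP; y points along the fingers, x is the direction in which the jaws open and shut, and the axes are right-handed (so a half turn about y gives the same grasp; the last joint's range is limited). The gripper opens to 94 mm and grips with 3 to 60 N. Pads are 16 mm wide; open, the fingers measure 119 mm over their backs; the gripper's body (75 mm by 177 mm) begins 78 mm behind the grasp point.
Start: joints at [-1.387, 0.3, 1.521, -0, 1.321, -0.067], TCP at [0.136, -0.533, 0.204] pointing down, gripper open.
Joint ranges: [-3.03, 3.03], [-0.79, 2.21], [0.23, 2.52], [-1.04, 4.18], [0, 3.07], [-2.55, 2.55]. Speed limits (rad/s): [2.22, 2.22, 2.57, 3.14, 3.14, 3.14].

### API

Orientations are given as [roll, pitch, yaw] about the fixed x, y, z axes, in that order (R = Rz(yaw) Ry(pitch) Rx(roll)).
In Python, from station import get_obs, cams, workorder gives the robot as it stands.
- The arm moves only by the shell command python3 -m handwheel 'ROWS' [FORCE]. ROWS is JSON, a list of rows, each an object of numbers: "fingers": the opening, from -1 (shut) to 1 (fully open); "x", "y", "z": the shift along the tool's x, y, z in m; "spin": the turn about the tool's y in degrees. In form: [{"fingers": .., "x": .., "y": .., "z": .., "spin": ..}, ...]. A call has exactly 10 rows; each row is the pose to reach, as a shift and turn from the pose commanded when the call began, along the tool's axes at that moment; what a row does not reach only later rows make up. A row lasts 1/10 s, in which the tool goes at most 50 mm and 8.59 degrees, less where a joint would pass 70% of its speed; a pose out of reach is approached as far as the arm can. A call with a gripper value outside its range is refused whole. The fingers move at their own pace and stop on an object; FORCE is the grip in N (left out, the last holds). Time passes only in rows, so rows that repeat a pose let the fingers close, or fill a call up. It gives the time, the measured TCP pose, the force and the opening at its end, in the units of the state.
- get_obs(): the state, without advancing time (a new reading comes with each control period).
- cams.camera(name): name is "scene" or "top" or "wrist"; returns (picture, depth): 480x640x3 uint8, red, green, blue; 480x640 float32, m along the optical axis (not along the pixel's ray), 0 where there is no reading.
- cams.get_calibration(name): a dict with "fx", "fy", "cx", "cy" (pixels), "view" (4x4, takes a point from world to camera coordinates). Camera axes: x right, y down, z forward; pixel columns grow to the right and rows downward; lengths in m; the calibration is good to about 2 mm. A picture is of the moment at which its call begins: read the wrist's pose just before it. get_calibration takes no time and is no camera call; for the wrist camera it gives the pose at the moment of the call.
- workorder.hand_in(): hands the job in, once; it reports no verdict.
The state is a dict: "time_s": time; "qpos": joint angles; "joint_vel": joint speeds; "tau": joint torques, N m; "ee_pos": TCP position; "eef_rot": TCP orientation; "force": force on the tool from outside, world axes, zero at the start; "moment": the same for the moment, N m; "grip_width": finger opening in m.
Only numpy, scipy, OpenCV 4.12 (cv2) and the standard library are available. Lean on these libraries where they do the work, as an engineer would, in place of code of your own. Each camera call takes 0.05 s, during which the arm holds its last target. There are 200 camera calls.

## Working session

There is one attempt and no reset: what is moved stays moved. The work goes in short steps, Python scripts to look and compute and a shell command to move; the robot and the scene stay as the last step left them, time stands still between calls to the robot, and variables do not carry over. Pictures are saved under pics/ and viewed, about 12 in all and at most 16, crops included, and the job is handed in when it is done.

```bash
ls; mkdir -p pics; cat > h.py <<'E'
import numpy as np, cv2
from station import get_obs, cams, workorder
def shot(n,f):
    K=cams.get_calibration(n); p,d=cams.camera(n)
    cv2.imwrite('pics/'+f+'.png',p[:,:,::-1]); np.savez('pics/'+f+'.npz',p=p,d=d,V=K['view'],k=[K['fx'],K['fy'],K['cx'],K['cy']])
def load(f): return np.load('pics/'+f+'.npz')
def pts(s):
    fx,fy,cx,cy=s['k']; d=s['d']; v,u=np.mgrid[:480,:640]
    P=np.stack([(u-cx)/fx*d,(v-cy)/fy*d,d,np.ones_like(d)],-1)
    W=P@np.linalg.inv(s['V']).T; W=W[...,:3]; W[d<=0]=np.nan; return W
E
python3 - <<'E'
from h import *
shot('top','top1'); shot('scene','sc1')
o=get_obs(); print({k:np.round(v,3) for k,v in o.items()})
s=load('top1'); print(s['V'],s['k'])
E
```

```text
pics
{'time_s': np.float64(0.1), 'qpos': array([-1.387,  0.3  ,  1.521, -0.   ,  1.321, -0.067]), 'joint_vel': array([ 0.   , -0.002, -0.002,  0.001, -0.001,  0.002]), 'tau': array([ 1.0000e-03, -5.3264e+01, -3.5328e+01,  7.1000e-02,  2.3000e-02,
       -0.0000e+00]), 'ee_pos': array([ 0.136, -0.533,  0.204]), 'eef_rot': array([-1.571e+00,  1.000e-03, -1.320e+00]), 'force': array([-0.865,  0.232, -0.353]), 'moment': array([-0.032, -0.028, -0.031]), 'grip_width': np.float64(0.094)}
[[-0.00802244 -0.99995919 -0.00415403 -0.18435481]
 [-0.99612627  0.00835533 -0.08753649  0.56396117]
 [ 0.08756763  0.00343568 -0.99615265  1.2837598 ]
 [ 0.          0.          0.          1.        ]] [469.64393517 469.64393517 318.20153248 240.2027666 ]
```

View pics/top1.png

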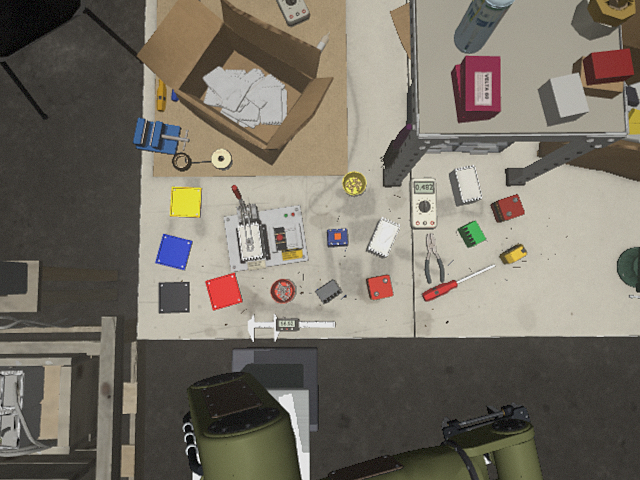

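View pics/sc1.png

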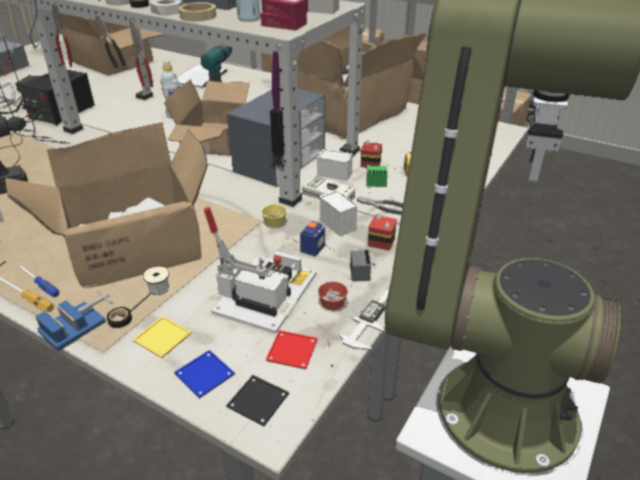

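Top view: relay (329,291), contactor (338,237), driver case (383,237) and tub (284,291). The near red battery is at (380,287); its twin at (508,208) is by the tape (514,253), so it isn't the one meant. The green look-alike is at (472,234). Trays: yellow (185,202), blue (175,252), grey (174,297), red (224,292).

```bash
cat >> h.py <<'E'
def rect(P,m):
    q=P[m]; r=cv2.minAreaRect((q[:,:2]*1000).astype(np.float32)); return np.round(r[0],1),np.round(r[1],1),round(r[2],1),len(q)
E
python3 - <<'E'
from h import *
s=load('top1');P=pts(s);p=s['p'].astype(int)
v,u=np.mgrid[:480,:640]
def blob(c,r,lo,hi):
    m=(abs(u-c[0])<r)&(abs(v-c[1])<r)&(P[...,2]>lo)&(P[...,2]<hi)
    n,l=cv2.connectedComponents(m.astype(np.uint8),connectivity=4)
    k=l[c[1],c[0]] or np.bincount(l[m]).argmax() if m.any() else 0
    return m&(l==k)
for n,c,lo,hi in [('relay',(329,291),.04,.06),('cont',(338,237),.05,.085),('bat',(380,287),.055,.08),('case',(383,237),.068,.09),('tub',(284,291),.02,.045)]:
    m=blob(c,25,lo,hi); print(n,rect(P,m),np.round(np.nanpercentile(P[m][:,2],[5,50,95]),3))
R,G,B=p[...,0],p[...,1],p[...,2]
for n,c,m in [('grey',(174,297),(R<90)&(G<90)),('blue',(175,252),(B>150)&(R<90)),('red',(224,292),(R>150)&(G<90)),('yel',(185,202),(R>150)&(B<90))]:
    m=m&(abs(u-c[0])<24)&(abs(v-c[1])<24)
    l=cv2.connectedComponents(m.astype(np.uint8))[1]; m=m&(l==l[c[1],c[0]])
    print(n,rect(P,m),np.round(np.nanmedian(P[m][:,2]),4))
c=s['p'][215:315,250:420,::-1]; cv2.imwrite('pics/c1.png',cv2.resize(c,None,fx=4.5,fy=4.5,interpolation=3))
j=(u>215)&(u<315)&(v>175)&(v<280)&(P[...,2]>.1); print(np.nanmin(P[j],0),np.nanmax(P[j],0))
E
```

```text
relay (array([ 420.2, -215.3]), array([42.4, 59.5]), 33.7, 349) [0.044 0.049 0.054]
cont (array([ 568.2, -240.5]), array([44.2, 54.2]), 0.7, 328) [0.056 0.066 0.075]
bat (array([ 431.5, -354.9]), array([59.8, 60. ]), 10.9, 496) [0.058 0.062 0.069]
case (array([ 565. , -365.8]), array([56.7, 97.4]), 65.9, 678) [0.069 0.073 0.08 ]
tub (array([424.1, -88.6]), array([14.8, 21.7]), 65.4, 28) [0.02  0.022 0.029]
grey (array([408.5, 216.3]), array([82.5, 85.7]), 3.4, 877) 0.0034
blue (array([535.6, 220.9]), array([86.3, 84.2]), 74.4, 830) 0.0035
red (array([424.1,  78. ]), array([85.2, 84.7]), 16.2, 886) 0.0035
yel (array([678.5, 190.1]), array([89.5, 85.8]), 88.2, 853) 0.0037
[ 0.52874085 -0.01826458  0.1000276 ] [0.6777749  0.01794011 0.23217154]
```

View pics/c1.png

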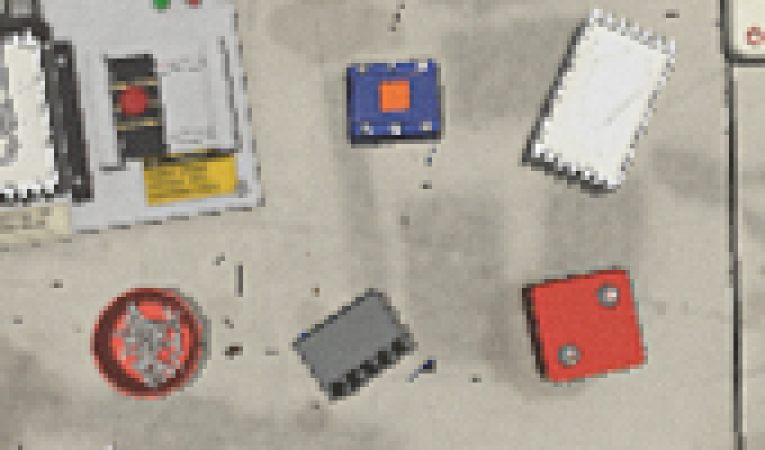

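The crop confirms the sources: grey relay, blue contactor with the orange plunger, and the near red battery with pale terminals. All measured sizes match the spec.

Next, a helper that converts a world target into tool-axis shifts.

```bash
cat >> h.py <<'E'
def go(x,y,z,yaw):
    o=get_obs(); p=np.array(o['ee_pos']); w=o['eef_rot'][2]; d=np.array([x,y,z])-p
    c,s=np.cos(w),np.sin(w)
    print('x %.4f y %.4f z %.4f spin %.1f | t %.1f p %s yaw %.1f'%(c*d[0]+s*d[1],-d[2],-s*d[0]+c*d[1],-(yaw-np.degrees(w)),o['time_s'],np.round(p,4),np.degrees(w)))
E
python3 -c "
from h import *
go(.420,-.215,.17,33.7)"
```

```text
x -0.2373 y 0.0336 z 0.3535 spin -109.3 | t 0.1 p [ 0.1365 -0.5326  0.2036] yaw -75.6
```

```bash
python3 -m handwheel '[{"fingers":1,"x":-0.012,"y":0.002,"z":0.018,"spin":-4},{"fingers":1,"x":-0.036,"y":0.005,"z":0.053,"spin":-12},{"fingers":1,"x":-0.060,"y":0.01,"z":0.09,"spin":-20},{"fingers":1,"x":-0.085,"y":0.013,"z":0.127,"spin":-28},{"fingers":1,"x":-0.11,"y":0.017,"z":0.164,"spin":-36},{"fingers":1,"x":-0.135,"y":0.02,"z":0.201,"spin":-44},{"fingers":1,"x":-0.16,"y":0.024,"z":0.238,"spin":-52},{"fingers":1,"x":-0.185,"y":0.028,"z":0.275,"spin":-60},{"fingers":1,"x":-0.21,"y":0.031,"z":0.312,"spin":-68},{"fingers":1,"x":-0.237,"y":0.034,"z":0.3535,"spin":-76}]' 30
python3 -c "
from h import *
go(.420,-.215,.17,33.7)"
```

```text
time_s: 1.1
ee_pos: [0.4208, -0.214, 0.1699]
eef_rot: [-1.571, 0.0, 0.012]
force: [0.8, -0.7, 0.6]
grip_width: 0.0937
x -0.0008 y -0.0001 z -0.0010 spin -33.0 | t 1.1 p [ 0.4208 -0.214   0.1699] yaw 0.7
```

```bash
python3 -m handwheel '[{"fingers":1,"spin":-8},{"fingers":1,"spin":-16},{"fingers":1,"spin":-24},{"fingers":1,"spin":-31},{"fingers":1,"spin":-33},{"fingers":1,"spin":-33},{"fingers":1,"spin":-33},{"fingers":1,"spin":-33},{"fingers":1,"spin":-33},{"fingers":1,"spin":-33}]'
python3 - <<'E'
from h import *
shot('wrist','w1'); s=load('w1');P=pts(s)
m=(P[...,2]>.044)&(P[...,2]<.056)&(np.hypot(P[...,0]-.42,P[...,1]+.215)<.05)
print(rect(P,m)); go(.42,-.215,.03,33.7)
E
```

```text
(array([ 420.2, -215.3]), array([42.6, 59.9]), 33.2, 4144)
x -0.0044 y 0.1394 z -0.0056 spin -32.3 | t 1.1 p [ 0.4243 -0.2093  0.1694] yaw 1.4validation failed for argument at $[0]...
```

View pics/w1.png

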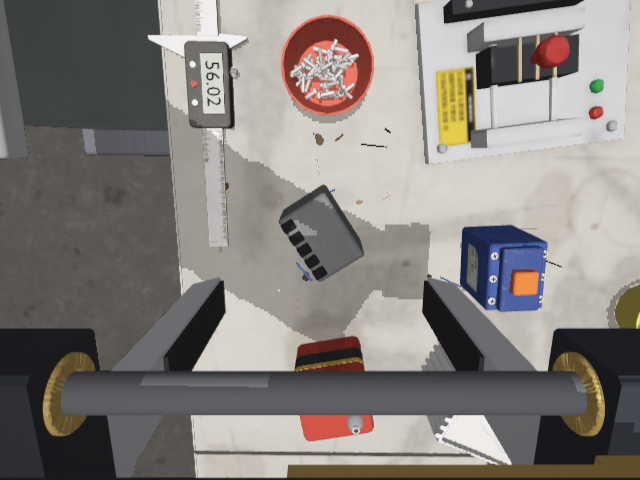

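Wrist view: the relay at (322,233) is between the open fingers with free space around it. Its measured pose (420.2, -215.3, 33.2°) agrees with the top camera. The call was refused because every key is required, so I'll resend it.

```bash
python3 -m handwheel '[{"fingers":1,"x":0,"y":0,"z":0,"spin":-8},{"fingers":1,"x":0,"y":0,"z":0,"spin":-16},{"fingers":1,"x":0,"y":0,"z":0,"spin":-24},{"fingers":1,"x":0,"y":0,"z":0,"spin":-31},{"fingers":1,"x":0,"y":0.02,"z":0,"spin":-33},{"fingers":1,"x":0,"y":0.04,"z":0,"spin":-33},{"fingers":1,"x":0,"y":0.05,"z":0,"spin":-33},{"fingers":1,"x":0,"y":0.05,"z":0,"spin":-33},{"fingers":1,"x":0,"y":0.05,"z":0,"spin":-33},{"fingers":1,"x":0,"y":0.05,"z":0,"spin":-33}]'
python3 -c "
from h import *
go(.4202,-.2153,.03,33.4)"
```

```text
time_s: 2.15
ee_pos: [0.4205, -0.2157, 0.1209]
eef_rot: [-1.572, -0.001, 0.582]
force: [-0.0, 0.0, -0.6]
grip_width: 0.0937
x -0.0000 y 0.0909 z 0.0005 spin -0.0 | t 2.1 p [ 0.4205 -0.2157  0.1209] yaw 33.4
```

Aligned. Descend, then grip.

```bash
python3 -m handwheel '[{"fingers":1,"x":0,"y":0.02,"z":0,"spin":0},{"fingers":1,"x":0,"y":0.045,"z":0,"spin":0},{"fingers":1,"x":0,"y":0.07,"z":0,"spin":0},{"fingers":1,"x":0,"y":0.085,"z":0,"spin":0},{"fingers":1,"x":0,"y":0.091,"z":0,"spin":0},{"fingers":1,"x":0,"y":0.091,"z":0,"spin":0},{"fingers":-1,"x":0,"y":0.091,"z":0,"spin":0},{"fingers":-1,"x":0,"y":0.091,"z":0,"spin":0},{"fingers":-1,"x":0,"y":0.091,"z":0,"spin":0},{"fingers":-1,"x":0,"y":0.091,"z":0,"spin":0}]' 30
python3 -c "
from h import *
go(.4202,-.2153,.03,33.4)"
```

```text
time_s: 3.15
ee_pos: [0.4203, -0.2156, 0.0294]
eef_rot: [-1.571, -0.0, 0.582]
force: [-0.5, -0.9, 0.2]
grip_width: 0.0654
x 0.0001 y -0.0006 z 0.0003 spin -0.0 | t 3.1 p [ 0.4203 -0.2156  0.0294] yaw 33.4
```

```bash
python3 -m handwheel '[{"fingers":-1,"x":0,"y":0,"z":0,"spin":0},{"fingers":-1,"x":0,"y":0,"z":0,"spin":0},{"fingers":-1,"x":0,"y":0,"z":0,"spin":0},{"fingers":-1,"x":0,"y":0,"z":0,"spin":0},{"fingers":-1,"x":0,"y":0,"z":0,"spin":0},{"fingers":-1,"x":0,"y":0,"z":0,"spin":0},{"fingers":-1,"x":0,"y":-0.005,"z":0,"spin":0},{"fingers":-1,"x":0,"y":-0.015,"z":0,"spin":0},{"fingers":-1,"x":0,"y":-0.025,"z":0,"spin":0},{"fingers":-1,"x":0,"y":-0.03,"z":0,"spin":0}]' 30
python3 -c "
from h import *
go(.4202,-.2153,.28,33.4)"
```

```text
time_s: 4.15
ee_pos: [0.4206, -0.2157, 0.0605]
eef_rot: [-1.572, -0.001, 0.582]
force: [0.2, -0.3, -2.9]
grip_width: 0.0445
x -0.0001 y -0.2195 z 0.0005 spin -0.0 | t 4.2 p [ 0.4206 -0.2157  0.0605] yaw 33.4
```

```bash
python3 -m handwheel '[{"fingers":-1,"x":0,"y":-0.01,"z":0,"spin":0},{"fingers":-1,"x":0,"y":-0.035,"z":0,"spin":0},{"fingers":-1,"x":0,"y":-0.065,"z":0,"spin":0},{"fingers":-1,"x":0,"y":-0.1,"z":0,"spin":0},{"fingers":-1,"x":0,"y":-0.135,"z":0,"spin":0},{"fingers":-1,"x":0,"y":-0.17,"z":0,"spin":0},{"fingers":-1,"x":0,"y":-0.2,"z":0,"spin":0},{"fingers":-1,"x":0,"y":-0.215,"z":0,"spin":0},{"fingers":-1,"x":0,"y":-0.22,"z":0,"spin":0},{"fingers":-1,"x":0,"y":-0.22,"z":0,"spin":0}]' 30
python3 -c "
from h import *
go(.4085,.2163,.28,3.4)"
```

```text
time_s: 5.15
ee_pos: [0.42, -0.2154, 0.2793]
eef_rot: [-1.571, -0.0, 0.582]
force: [0.1, -0.9, -2.6]
grip_width: 0.0448
x 0.2278 y -0.0007 z 0.3669 spin 30.0 | t 5.2 p [ 0.42   -0.2154  0.2793] yaw 33.4
```

```bash
python3 -m handwheel '[{"fingers":-1,"x":0.008,"y":0,"z":0.013,"spin":1},{"fingers":-1,"x":0.025,"y":0,"z":0.04,"spin":4},{"fingers":-1,"x":0.048,"y":0,"z":0.077,"spin":7},{"fingers":-1,"x":0.073,"y":0,"z":0.117,"spin":10},{"fingers":-1,"x":0.098,"y":0,"z":0.157,"spin":14},{"fingers":-1,"x":0.123,"y":0,"z":0.197,"spin":18},{"fingers":-1,"x":0.147,"y":0,"z":0.237,"spin":22},{"fingers":-1,"x":0.172,"y":0,"z":0.277,"spin":25},{"fingers":-1,"x":0.195,"y":0,"z":0.315,"spin":28},{"fingers":-1,"x":0.21,"y":0,"z":0.34,"spin":30}]' 30
python3 -c "
from h import *
go(.4085,.2163,.28,3.4)"
```

```text
time_s: 6.15
ee_pos: [0.4075, 0.1864, 0.2778]
eef_rot: [-1.571, 0.002, 0.058]
force: [1.6, -0.6, -1.5]
grip_width: 0.0445
x 0.0028 y -0.0022 z 0.0298 spin -0.1 | t 6.2 p [0.4075 0.1864 0.2778] yaw 3.3
```

```bash
python3 -m handwheel '[{"fingers":-1,"x":0.001,"y":0.0,"z":0.015,"spin":0},{"fingers":-1,"x":0.002,"y":0.01,"z":0.027,"spin":0},{"fingers":-1,"x":0.002,"y":0.035,"z":0.031,"spin":0},{"fingers":-1,"x":0.002,"y":0.065,"z":0.031,"spin":0},{"fingers":-1,"x":0.002,"y":0.1,"z":0.031,"spin":0},{"fingers":-1,"x":0.002,"y":0.13,"z":0.031,"spin":0},{"fingers":-1,"x":0.002,"y":0.15,"z":0.031,"spin":0},{"fingers":-1,"x":0.002,"y":0.16,"z":0.031,"spin":0},{"fingers":-1,"x":0.002,"y":0.16,"z":0.031,"spin":0},{"fingers":-1,"x":0.002,"y":0.16,"z":0.031,"spin":0}]' 30
python3 - <<'E'
from h import *
go(.4085,.2163,.033,3.4)
shot('wrist','w2')
E
```

```text
time_s: 7.15
ee_pos: [0.4089, 0.215, 0.1195]
eef_rot: [-1.571, -0.001, 0.059]
force: [0.6, -0.0, -1.2]
grip_width: 0.0448
x -0.0004 y 0.0865 z 0.0013 spin -0.0 | t 7.2 p [0.4089 0.215  0.1195] yaw 3.4
```

View pics/w2.png

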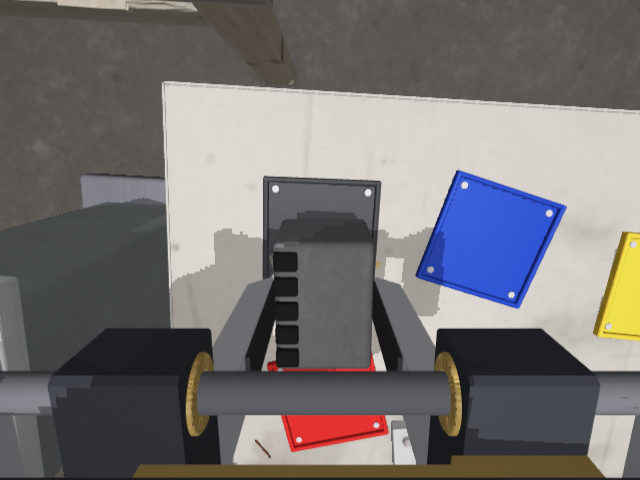

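Wrist view: the relay hangs upright and square over the dark grey tray (top 323,305). The tray shows behind it, its far corners at (265,178) and (380,182). Lower and release.

```bash
python3 -m handwheel '[{"fingers":-1,"x":0,"y":0.015,"z":0.001,"spin":0},{"fingers":-1,"x":0,"y":0.035,"z":0.001,"spin":0},{"fingers":-1,"x":0,"y":0.055,"z":0.001,"spin":0},{"fingers":-1,"x":0,"y":0.07,"z":0.001,"spin":0},{"fingers":-1,"x":0,"y":0.078,"z":0.001,"spin":0},{"fingers":-1,"x":0,"y":0.082,"z":0.001,"spin":0},{"fingers":-1,"x":0,"y":0.085,"z":0.001,"spin":0},{"fingers":-1,"x":0,"y":0.0865,"z":0.001,"spin":0},{"fingers":-1,"x":0,"y":0.0865,"z":0.001,"spin":0},{"fingers":-1,"x":0,"y":0.0865,"z":0.001,"spin":0}]' 30
python3 -c "
from h import *
go(.4085,.2163,.033,3.4)"
```

```text
time_s: 8.2
ee_pos: [0.4088, 0.2161, 0.0329]
eef_rot: [-1.571, -0.001, 0.059]
force: [-1.8, 0.3, -2.0]
grip_width: 0.0447
x -0.0003 y -0.0001 z 0.0002 spin -0.0 | t 8.2 p [0.4088 0.2161 0.0329] yaw 3.4
```

```bash
python3 -m handwheel '[{"fingers":-1,"x":0,"y":0.0006,"z":0,"spin":0},{"fingers":-1,"x":0,"y":0.0006,"z":0,"spin":0},{"fingers":0.6,"x":0,"y":0.0006,"z":0,"spin":0},{"fingers":0.6,"x":0,"y":0.0006,"z":0,"spin":0},{"fingers":0.6,"x":0,"y":0.0006,"z":0,"spin":0},{"fingers":0.6,"x":0,"y":0.0006,"z":0,"spin":0},{"fingers":0.6,"x":0,"y":0.0006,"z":0,"spin":0},{"fingers":0.6,"x":0,"y":-0.01,"z":0,"spin":0},{"fingers":0.6,"x":0,"y":-0.04,"z":0,"spin":0},{"fingers":0.6,"x":0,"y":-0.08,"z":0,"spin":0}]' 30
python3 -c "
from h import *
go(.568,-.2405,.28,0.7)"
```

```text
time_s: 9.2
ee_pos: [0.4078, 0.2157, 0.1132]
eef_rot: [-1.572, 0.003, 0.059]
force: [0.5, 0.0, -0.1]
grip_width: 0.0752
x 0.1331 y -0.1668 z -0.4648 spin 2.7 | t 9.2 p [0.4078 0.2157 0.1132] yaw 3.4
```

```bash
python3 -m handwheel '[{"fingers":1,"x":0,"y":-0.04,"z":0,"spin":0},{"fingers":1,"x":0,"y":-0.09,"z":0,"spin":0},{"fingers":1,"x":0,"y":-0.135,"z":0,"spin":0},{"fingers":1,"x":0,"y":-0.165,"z":-0.01,"spin":0},{"fingers":1,"x":0.008,"y":-0.167,"z":-0.03,"spin":0.5},{"fingers":1,"x":0.02,"y":-0.167,"z":-0.07,"spin":1},{"fingers":1,"x":0.032,"y":-0.167,"z":-0.115,"spin":1.5},{"fingers":1,"x":0.045,"y":-0.167,"z":-0.16,"spin":2},{"fingers":1,"x":0.058,"y":-0.167,"z":-0.205,"spin":2.7},{"fingers":1,"x":0.072,"y":-0.167,"z":-0.25,"spin":2.7}]'
python3 -c "
from h import *
go(.568,-.2405,.28,0.7)"
python3 -m handwheel '[{"fingers":1,"x":0.012,"y":0,"z":-0.045,"spin":0},{"fingers":1,"x":0.026,"y":0,"z":-0.09,"spin":0},{"fingers":1,"x":0.04,"y":0,"z":-0.135,"spin":0},{"fingers":1,"x":0.05,"y":0,"z":-0.175,"spin":0},{"fingers":1,"x":0.05,"y":0.01,"z":-0.2,"spin":0},{"fingers":1,"x":0.05,"y":0.04,"z":-0.212,"spin":0},{"fingers":1,"x":0.05,"y":0.08,"z":-0.212,"spin":0},{"fingers":1,"x":0.05,"y":0.11,"z":-0.212,"spin":0},{"fingers":1,"x":0.05,"y":0.12,"z":-0.212,"spin":0},{"fingers":1,"x":0.05,"y":0.12,"z":-0.212,"spin":0}]'
python3 - <<'E'
from h import *
shot('wrist','w3'); s=load('w3');P=pts(s)
m=(P[...,2]>.055)&(P[...,2]<.08)&(np.hypot(P[...,0]-.568,P[...,1]+.2405)<.05)
print(rect(P,m)); go(.568,-.2405,.04,.7)
E
```

```text
time_s: 10.2
ee_pos: [0.4952, -0.0312, 0.2806]
eef_rot: [-1.571, -0.001, 0.011]
force: [0.9, 0.3, 0.7]
grip_width: 0.0944
x 0.0705 y 0.0006 z -0.2101 spin -0.1 | t 10.2 p [ 0.4952 -0.0312  0.2806] yaw 0.6
time_s: 11.2
ee_pos: [0.5474, -0.2405, 0.1595]
eef_rot: [-1.57, 0.001, 0.012]
force: [0.2, -0.3, -0.6]
grip_width: 0.094
(array([ 568.6, -240.8]), array([43.9, 54.2]), 2.5, 4478)
x 0.0200 y 0.1209 z 0.0000 spin -0.0 | t 11.2 p [ 0.548  -0.2407  0.1609] yaw 0.7
```

View pics/w3.png

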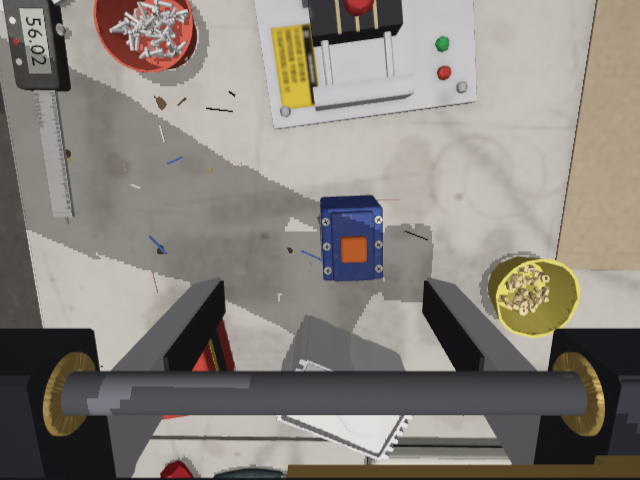

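Wrist view: the contactor (plunger at 353,250) is clear of everything between the open fingers and measures (568.6, -240.8). I need 20 mm more along x, then descend.

```bash
python3 -m handwheel '[{"fingers":1,"x":0.01,"y":0,"z":0,"spin":0},{"fingers":1,"x":0.0205,"y":0.0,"z":0,"spin":-1},{"fingers":1,"x":0.0205,"y":0.02,"z":0,"spin":-1},{"fingers":1,"x":0.0205,"y":0.05,"z":0,"spin":-1},{"fingers":1,"x":0.0205,"y":0.08,"z":0,"spin":-1},{"fingers":1,"x":0.0205,"y":0.105,"z":0,"spin":-1},{"fingers":1,"x":0.0205,"y":0.118,"z":0,"spin":-1},{"fingers":1,"x":0.0205,"y":0.1205,"z":0,"spin":-1},{"fingers":1,"x":0.0205,"y":0.1205,"z":0,"spin":-1},{"fingers":-1,"x":0.0205,"y":0.1205,"z":0,"spin":-1}]' 35
python3 -m handwheel '[{"fingers":-1,"x":0,"y":0,"z":0,"spin":0},{"fingers":-1,"x":0,"y":0,"z":0,"spin":0},{"fingers":-1,"x":0,"y":0,"z":0,"spin":0},{"fingers":-1,"x":0,"y":0,"z":0,"spin":0},{"fingers":-1,"x":0,"y":0,"z":0,"spin":0},{"fingers":-1,"x":0,"y":0,"z":0,"spin":0},{"fingers":-1,"x":0,"y":0,"z":0,"spin":0},{"fingers":-1,"x":0,"y":0,"z":0,"spin":0},{"fingers":-1,"x":0,"y":0,"z":0,"spin":0},{"fingers":-1,"x":0,"y":0,"z":0,"spin":0}]' 35
python3 -c "
from h import *
go(.568,-.2405,.3,0.7)"
```

```text
time_s: 12.25
ee_pos: [0.569, -0.2408, 0.0407]
eef_rot: [-1.572, -0.002, 0.029]
force: [0.3, 0.2, 0.1]
grip_width: 0.0889
time_s: 13.25
ee_pos: [0.5681, -0.2404, 0.0391]
eef_rot: [-1.571, 0.0, 0.029]
force: [-0.9, 0.3, 0.8]
grip_width: 0.0453
x -0.0001 y -0.2609 z -0.0001 spin 1.0 | t 13.2 p [ 0.5681 -0.2404  0.0391] yaw 1.7
```

```bash
python3 -m handwheel '[{"fingers":-1,"x":0,"y":-0.006,"z":0,"spin":0},{"fingers":-1,"x":0,"y":-0.025,"z":0,"spin":0},{"fingers":-1,"x":0,"y":-0.055,"z":0,"spin":0},{"fingers":-1,"x":0,"y":-0.095,"z":0,"spin":0},{"fingers":-1,"x":0,"y":-0.135,"z":0,"spin":0},{"fingers":-1,"x":0,"y":-0.175,"z":0,"spin":0},{"fingers":-1,"x":0,"y":-0.215,"z":0,"spin":0},{"fingers":-1,"x":0,"y":-0.245,"z":0,"spin":0},{"fingers":-1,"x":0,"y":-0.258,"z":0,"spin":0},{"fingers":-1,"x":0,"y":-0.26,"z":0,"spin":0}]' 35
python3 -c "
from h import *
go(.5356,.2209,.3,-15.6)"
```

```text
time_s: 14.25
ee_pos: [0.5683, -0.2405, 0.2999]
eef_rot: [-1.572, -0.001, 0.029]
force: [0.5, 1.1, -3.7]
grip_width: 0.0458
x -0.0193 y -0.0001 z 0.4622 spin 17.3 | t 14.2 p [ 0.5683 -0.2405  0.2999] yaw 1.7
```

```bash
python3 -m handwheel '[{"fingers":-1,"x":-0.001,"y":0,"z":0.012,"spin":0},{"fingers":-1,"x":-0.002,"y":0,"z":0.038,"spin":1},{"fingers":-1,"x":-0.004,"y":0,"z":0.075,"spin":3},{"fingers":-1,"x":-0.006,"y":0,"z":0.118,"spin":5},{"fingers":-1,"x":-0.008,"y":0,"z":0.163,"spin":7},{"fingers":-1,"x":-0.01,"y":0,"z":0.208,"spin":9},{"fingers":-1,"x":-0.012,"y":0,"z":0.253,"spin":11},{"fingers":-1,"x":-0.014,"y":0,"z":0.298,"spin":13},{"fingers":-1,"x":-0.016,"y":0,"z":0.343,"spin":15},{"fingers":-1,"x":-0.0175,"y":0,"z":0.388,"spin":17.3}]' 35
python3 -m handwheel '[{"fingers":-1,"x":-0.007,"y":0,"z":0.035,"spin":0},{"fingers":-1,"x":-0.014,"y":0,"z":0.058,"spin":0},{"fingers":-1,"x":-0.021,"y":0,"z":0.07,"spin":0},{"fingers":-1,"x":-0.023,"y":0,"z":0.0714,"spin":0},{"fingers":-1,"x":-0.023,"y":0.01,"z":0.0714,"spin":0},{"fingers":-1,"x":-0.023,"y":0.04,"z":0.0714,"spin":0},{"fingers":-1,"x":-0.023,"y":0.08,"z":0.0714,"spin":0},{"fingers":-1,"x":-0.023,"y":0.12,"z":0.0714,"spin":0},{"fingers":-1,"x":-0.023,"y":0.15,"z":0.0714,"spin":0},{"fingers":-1,"x":-0.023,"y":0.16,"z":0.0714,"spin":0}]' 35
python3 - <<'E'
from h import *
go(.5356,.2209,.0428,-15.6)
shot('wrist','w4')
E
```

```text
time_s: 15.25
ee_pos: [0.5379, 0.1492, 0.297]
eef_rot: [-1.572, 0.003, -0.274]
force: [0.1, 0.1, -3.5]
grip_width: 0.0457
time_s: 16.25
ee_pos: [0.535, 0.22, 0.1353]
eef_rot: [-1.574, 0.004, -0.274]
force: [-0.0, -0.8, -4.0]
grip_width: 0.0457
x 0.0004 y 0.0925 z 0.0011 spin -0.1 | t 16.2 p [0.535  0.22   0.1353] yaw -15.7
```

View pics/w4.png

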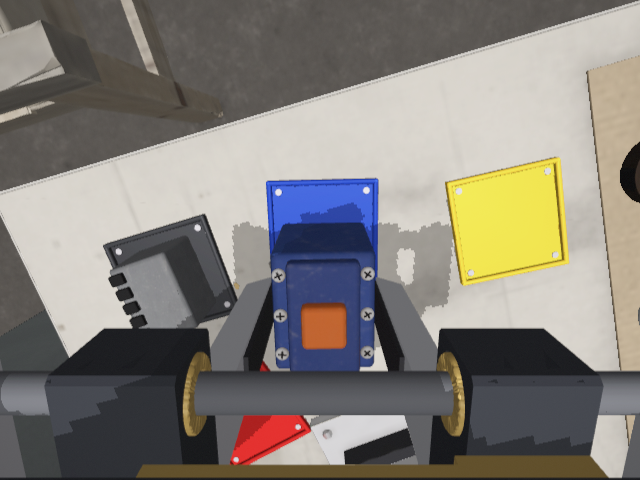

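Wrist view: the contactor (323,310) is square over the blue tray, whose far corners are (267,182) and (378,180). The relay stands in the grey tray at (165,280). Lower.

```bash
python3 -m handwheel '[{"fingers":-1,"x":0,"y":0,"z":0,"spin":0},{"fingers":-1,"x":0,"y":0.015,"z":0,"spin":0},{"fingers":-1,"x":0,"y":0.035,"z":0,"spin":0},{"fingers":-1,"x":0,"y":0.055,"z":0,"spin":0},{"fingers":-1,"x":0,"y":0.07,"z":0,"spin":0},{"fingers":-1,"x":0,"y":0.08,"z":0,"spin":0},{"fingers":-1,"x":0,"y":0.088,"z":0,"spin":0},{"fingers":-1,"x":0,"y":0.092,"z":0,"spin":0},{"fingers":-1,"x":0,"y":0.092,"z":0,"spin":0},{"fingers":-1,"x":0,"y":0.092,"z":0,"spin":0}]' 35
python3 - <<'E'
from h import *
go(.5356,.2209,.0423,-15.6)
E
```

```text
time_s: 17.3
ee_pos: [0.5368, 0.222, 0.0477]
eef_rot: [-1.57, -0.001, -0.273]
force: [-0.3, 0.1, -3.2]
grip_width: 0.0456
x -0.0008 y 0.0054 z -0.0013 spin -0.0 | t 17.3 p [0.5368 0.222  0.0477] yaw -15.6
```

```bash
python3 -m handwheel '[{"fingers":-1,"x":-0.0008,"y":0.002,"z":-0.001,"spin":0},{"fingers":-1,"x":-0.0008,"y":0.004,"z":-0.001,"spin":0},{"fingers":-1,"x":-0.0008,"y":0.0053,"z":-0.001,"spin":0},{"fingers":-1,"x":-0.0008,"y":0.0057,"z":-0.001,"spin":0},{"fingers":-1,"x":-0.0008,"y":0.0057,"z":-0.001,"spin":0},{"fingers":-1,"x":-0.0008,"y":0.0057,"z":-0.001,"spin":0},{"fingers":-1,"x":-0.0008,"y":0.0057,"z":-0.001,"spin":0},{"fingers":-1,"x":-0.0008,"y":0.0057,"z":-0.001,"spin":0},{"fingers":-1,"x":-0.0008,"y":0.0057,"z":-0.001,"spin":0},{"fingers":-1,"x":-0.0008,"y":0.0057,"z":-0.001,"spin":0}]' 35
python3 -m handwheel '[{"fingers":0.6,"x":0,"y":0,"z":0,"spin":0},{"fingers":0.6,"x":0,"y":0,"z":0,"spin":0},{"fingers":0.6,"x":0,"y":0,"z":0,"spin":0},{"fingers":0.6,"x":0,"y":0,"z":0,"spin":0},{"fingers":0.6,"x":0,"y":0,"z":0,"spin":0},{"fingers":0.6,"x":0,"y":-0.01,"z":0,"spin":0},{"fingers":0.6,"x":0,"y":-0.04,"z":0,"spin":0},{"fingers":0.6,"x":0,"y":-0.085,"z":0,"spin":0},{"fingers":0.6,"x":0,"y":-0.13,"z":0,"spin":0},{"fingers":0.6,"x":0,"y":-0.16,"z":0,"spin":0}]' 35
python3 - <<'E'
from h import *
shot('wrist','w5'); go(.4315,-.3549,.3,-79.1)
s=load('w5');P=pts(s)
for n,c,lo,hi in [('relay',(.4085,.2163),.044,.06),('cont',(.5356,.2209),.055,.08)]:
    m=(P[...,2]>lo)&(P[...,2]<hi)&(np.hypot(P[...,0]-c[0],P[...,1]-c[1])<.055); print(n,rect(P,m),np.percentile(P[m][:,2],[10,50,90]))
E
```

```text
time_s: 18.3
ee_pos: [0.5354, 0.2211, 0.042]
eef_rot: [-1.571, -0.0, -0.273]
force: [-4.7, -1.8, 5.2]
grip_width: 0.0461
time_s: 19.3
ee_pos: [0.5358, 0.2213, 0.2056]
eef_rot: [-1.569, -0.003, -0.273]
force: [-0.1, 0.5, 1.3]
grip_width: 0.0754
x 0.0537 y -0.0901 z -0.5837 spin 63.5 | t 19.4 p [0.537  0.2217 0.2099] yaw -15.6
relay (array([410.3, 217. ]), array([43.4, 59.9]), 3.3, 3265) [0.04977048 0.05125129 0.05429152]
cont (array([536.1, 220.5]), array([54.5, 44.3]), 75.4, 3453) [0.06235589 0.07024038 0.07765939]
```

View pics/w5.png

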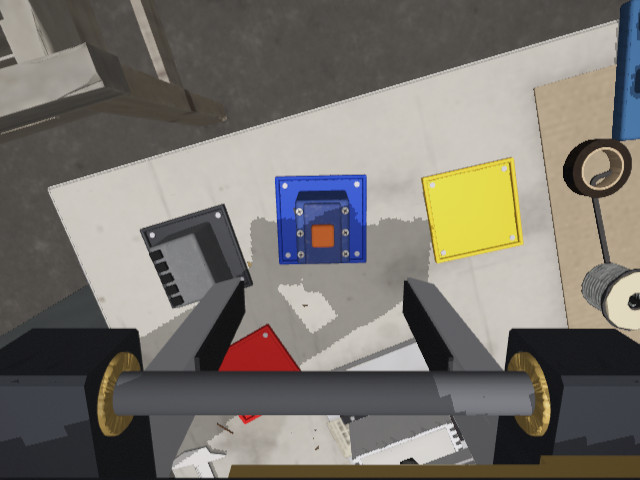

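Wrist view: relay at (190,268) and contactor at (322,235) both stand upright in their trays. They measure within 2 mm and 1° of the tray poses. Now the battery.

```bash
python3 -m handwheel '[{"fingers":1,"x":0,"y":-0.035,"z":0,"spin":0},{"fingers":1,"x":0,"y":-0.075,"z":-0.01,"spin":2},{"fingers":1,"x":0.003,"y":-0.09,"z":-0.035,"spin":7},{"fingers":1,"x":0.007,"y":-0.09,"z":-0.075,"spin":14},{"fingers":1,"x":0.011,"y":-0.09,"z":-0.12,"spin":21},{"fingers":1,"x":0.015,"y":-0.09,"z":-0.165,"spin":28},{"fingers":1,"x":0.02,"y":-0.09,"z":-0.21,"spin":35},{"fingers":1,"x":0.024,"y":-0.09,"z":-0.255,"spin":42},{"fingers":1,"x":0.028,"y":-0.09,"z":-0.3,"spin":49},{"fingers":1,"x":0.032,"y":-0.09,"z":-0.345,"spin":56}]'
python3 - <<'E'
from h import *
go(.4315,-.3549,.16,-79.1)
E
```

```text
time_s: 20.35
ee_pos: [0.4724, -0.1214, 0.292]
eef_rot: [-1.57, -0.0, -1.255]
force: [0.8, 0.9, -0.6]
grip_width: 0.0937
x 0.2093 y 0.1320 z -0.1114 spin 7.2 | t 20.4 p [ 0.4724 -0.1214  0.292 ] yaw -71.9
```

```bash
python3 -m handwheel '[{"fingers":1,"x":0.035,"y":0,"z":-0.019,"spin":1},{"fingers":1,"x":0.075,"y":0,"z":-0.04,"spin":3},{"fingers":1,"x":0.115,"y":0.0,"z":-0.061,"spin":5},{"fingers":1,"x":0.15,"y":0.01,"z":-0.08,"spin":7},{"fingers":1,"x":0.18,"y":0.035,"z":-0.096,"spin":7.2},{"fingers":1,"x":0.2,"y":0.07,"z":-0.106,"spin":7.2},{"fingers":1,"x":0.209,"y":0.1,"z":-0.111,"spin":7.2},{"fingers":1,"x":0.209,"y":0.125,"z":-0.111,"spin":7.2},{"fingers":1,"x":0.209,"y":0.132,"z":-0.111,"spin":7.2},{"fingers":1,"x":0.209,"y":0.132,"z":-0.111,"spin":7.2}]'
python3 - <<'E'
from h import *
shot('wrist','w6'); s=load('w6');P=pts(s)
m=(P[...,2]>.056)&(P[...,2]<.08)&(np.hypot(P[...,0]-.4315,P[...,1]+.355)<.05)
print(rect(P,m)); go(.4315,-.3549,.042,-79.1)
E
```

```text
time_s: 21.35
ee_pos: [0.4337, -0.3529, 0.1594]
eef_rot: [-1.571, 0.001, -1.376]
force: [0.7, -0.3, 1.9]
grip_width: 0.0939
(array([ 432.5, -355.4]), array([59.4, 60.1]), 10.6, 6665)
x 0.0012 y 0.1185 z -0.0029 spin 0.3 | t 21.4 p [ 0.4341 -0.3531  0.1605] yaw -78.8
```

View pics/w6.png

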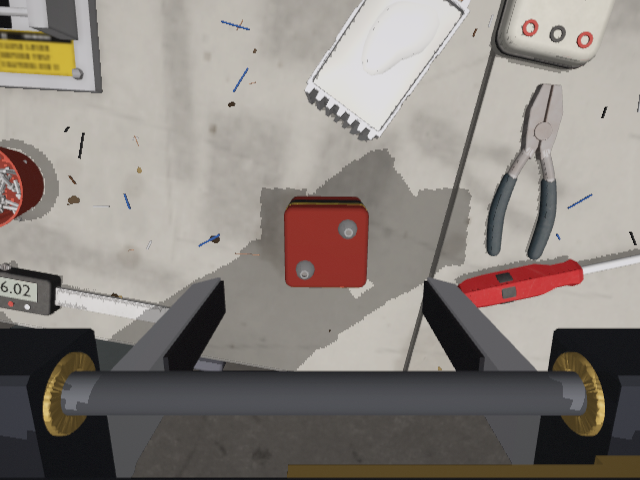

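Wrist view: the near battery with pale terminals at (326,245), measured (432.5, -355.4). Driver case (385,70) and screwdriver (520,285) are clear of the fingers. Descend and grip.

```bash
python3 -m handwheel '[{"fingers":1,"x":0.001,"y":0.0,"z":-0.001,"spin":0},{"fingers":1,"x":0.0015,"y":0.015,"z":-0.0015,"spin":0},{"fingers":1,"x":0.0015,"y":0.04,"z":-0.0015,"spin":0},{"fingers":1,"x":0.0015,"y":0.07,"z":-0.0015,"spin":0},{"fingers":1,"x":0.0015,"y":0.095,"z":-0.0015,"spin":0},{"fingers":1,"x":0.0015,"y":0.11,"z":-0.0015,"spin":0},{"fingers":1,"x":0.0015,"y":0.117,"z":-0.0015,"spin":0},{"fingers":1,"x":0.0015,"y":0.1175,"z":-0.0015,"spin":0},{"fingers":1,"x":0.0015,"y":0.1175,"z":-0.0015,"spin":0},{"fingers":-1,"x":0.0015,"y":0.1175,"z":-0.0015,"spin":0}]' 40
python3 -m handwheel '[{"fingers":-1,"x":0,"y":0,"z":0,"spin":0},{"fingers":-1,"x":0,"y":0,"z":0,"spin":0},{"fingers":-1,"x":0,"y":0,"z":0,"spin":0},{"fingers":-1,"x":0,"y":0,"z":0,"spin":0},{"fingers":-1,"x":0,"y":0,"z":0,"spin":0},{"fingers":-1,"x":0,"y":0,"z":0,"spin":0},{"fingers":-1,"x":0,"y":0,"z":0,"spin":0},{"fingers":-1,"x":0,"y":0,"z":0,"spin":0},{"fingers":-1,"x":0,"y":0,"z":0,"spin":0},{"fingers":-1,"x":0,"y":0,"z":0,"spin":0}]' 40
python3 -c "
from h import *
go(.4241,.078,.3,-73.8)"
```

```text
time_s: 22.4
ee_pos: [0.4331, -0.3553, 0.043]
eef_rot: [-1.57, -0.001, -1.376]
force: [1.1, 0.3, -0.5]
grip_width: 0.0892
time_s: 23.4
ee_pos: [0.4326, -0.3549, 0.042]
eef_rot: [-1.571, -0.0, -1.376]
force: [-1.8, 1.4, 4.2]
grip_width: 0.0599
x -0.4263 y -0.2580 z 0.0755 spin -5.0 | t 23.4 p [ 0.4326 -0.3549  0.042 ] yaw -78.8
```

```bash
python3 -m handwheel '[{"fingers":-1,"x":0,"y":-0.006,"z":0,"spin":0},{"fingers":-1,"x":0,"y":-0.025,"z":0,"spin":0},{"fingers":-1,"x":0,"y":-0.055,"z":0,"spin":0},{"fingers":-1,"x":0,"y":-0.095,"z":0,"spin":0},{"fingers":-1,"x":0,"y":-0.135,"z":0,"spin":0},{"fingers":-1,"x":0,"y":-0.175,"z":0,"spin":0},{"fingers":-1,"x":0,"y":-0.215,"z":0,"spin":0},{"fingers":-1,"x":0,"y":-0.245,"z":0,"spin":0},{"fingers":-1,"x":0,"y":-0.257,"z":0,"spin":0},{"fingers":-1,"x":0,"y":-0.258,"z":0,"spin":0}]' 40
python3 -m handwheel '[{"fingers":-1,"x":-0.012,"y":0,"z":0.002,"spin":0},{"fingers":-1,"x":-0.038,"y":0,"z":0.007,"spin":0},{"fingers":-1,"x":-0.075,"y":0,"z":0.013,"spin":-1},{"fingers":-1,"x":-0.115,"y":0,"z":0.02,"spin":-2},{"fingers":-1,"x":-0.16,"y":0,"z":0.028,"spin":-3},{"fingers":-1,"x":-0.205,"y":0,"z":0.036,"spin":-4},{"fingers":-1,"x":-0.25,"y":0,"z":0.044,"spin":-5},{"fingers":-1,"x":-0.295,"y":0,"z":0.052,"spin":-5},{"fingers":-1,"x":-0.335,"y":0,"z":0.059,"spin":-5},{"fingers":-1,"x":-0.37,"y":0,"z":0.066,"spin":-5}]' 40
python3 -c "
from h import *
go(.4241,.078,.14,-73.8)"
```

```text
time_s: 24.4
ee_pos: [0.4327, -0.355, 0.3004]
eef_rot: [-1.57, -0.001, -1.376]
force: [-0.1, 0.0, -4.8]
grip_width: 0.0596
time_s: 25.4
ee_pos: [0.4242, 0.0233, 0.2981]
eef_rot: [-1.573, 0.001, -1.288]
force: [0.2, -0.3, -3.5]
grip_width: 0.06
x -0.0526 y 0.1581 z 0.0151 spin 0.0 | t 25.4 p [0.4242 0.0233 0.2981] yaw -73.8
```

```bash
python3 -m handwheel '[{"fingers":-1,"x":-0.025,"y":0,"z":0.007,"spin":0},{"fingers":-1,"x":-0.043,"y":0,"z":0.012,"spin":0},{"fingers":-1,"x":-0.053,"y":0,"z":0.0145,"spin":0},{"fingers":-1,"x":-0.0553,"y":0.02,"z":0.0145,"spin":0},{"fingers":-1,"x":-0.0553,"y":0.055,"z":0.0145,"spin":0},{"fingers":-1,"x":-0.0553,"y":0.095,"z":0.0145,"spin":0},{"fingers":-1,"x":-0.0553,"y":0.13,"z":0.0145,"spin":0},{"fingers":-1,"x":-0.0553,"y":0.15,"z":0.0145,"spin":0},{"fingers":-1,"x":-0.0553,"y":0.158,"z":0.0145,"spin":0},{"fingers":-1,"x":-0.0553,"y":0.158,"z":0.0145,"spin":0}]' 40
python3 - <<'E'
from h import *
go(.4241,.078,.045,-73.8)
shot('wrist','w7')
E
```

```text
time_s: 26.4
ee_pos: [0.4235, 0.0779, 0.1409]
eef_rot: [-1.573, 0.0, -1.289]
force: [0.2, -0.1, -2.3]
grip_width: 0.0598
x 0.0001 y 0.0959 z 0.0006 spin -0.0 | t 26.4 p [0.4235 0.0779 0.1409] yaw -73.8
```

View pics/w7.png

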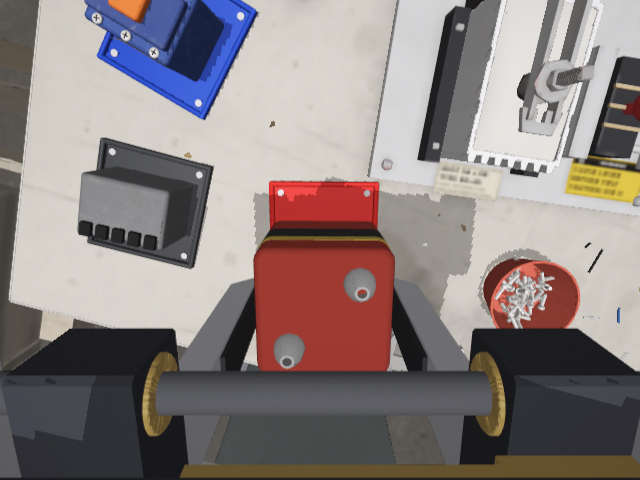

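Wrist view: the battery (325,310) is square over the red tray, whose far corners are (270,182) and (378,182). Relay, contactor and tub are clear. Lower.

```bash
python3 -m handwheel '[{"fingers":-1,"x":0,"y":0.01,"z":0,"spin":0},{"fingers":-1,"x":0,"y":0.025,"z":0,"spin":0},{"fingers":-1,"x":0,"y":0.045,"z":0,"spin":0},{"fingers":-1,"x":0,"y":0.06,"z":0,"spin":0},{"fingers":-1,"x":0,"y":0.075,"z":0,"spin":0},{"fingers":-1,"x":0,"y":0.083,"z":0,"spin":0},{"fingers":-1,"x":0,"y":0.09,"z":0,"spin":0},{"fingers":-1,"x":0,"y":0.092,"z":0,"spin":0},{"fingers":-1,"x":0,"y":0.092,"z":0,"spin":0},{"fingers":-1,"x":0,"y":0.092,"z":0,"spin":0}]' 40
python3 - <<'E'
from h import *
go(.4241,.078,.045,-73.8)
E
```

```text
time_s: 27.45
ee_pos: [0.4245, 0.0781, 0.0503]
eef_rot: [-1.57, -0.0, -1.289]
force: [0.9, 0.1, -3.4]
grip_width: 0.0595
x -0.0000 y 0.0053 z -0.0004 spin -0.0 | t 27.4 p [0.4245 0.0781 0.0503] yaw -73.8
```

```bash
python3 -m handwheel '[{"fingers":-1,"x":0,"y":0.002,"z":0,"spin":0},{"fingers":-1,"x":0,"y":0.004,"z":0,"spin":0},{"fingers":-1,"x":0,"y":0.0052,"z":0,"spin":0},{"fingers":-1,"x":0,"y":0.0056,"z":0,"spin":0},{"fingers":-1,"x":0,"y":0.0056,"z":0,"spin":0},{"fingers":-1,"x":0,"y":0.0056,"z":0,"spin":0},{"fingers":-1,"x":0,"y":0.0056,"z":0,"spin":0},{"fingers":-1,"x":0,"y":0.0056,"z":0,"spin":0},{"fingers":-1,"x":0,"y":0.0056,"z":0,"spin":0},{"fingers":-1,"x":0,"y":0.0056,"z":0,"spin":0}]' 40
python3 -m handwheel '[{"fingers":0.9,"x":0,"y":0,"z":0,"spin":0},{"fingers":0.9,"x":0,"y":0,"z":0,"spin":0},{"fingers":0.9,"x":0,"y":0,"z":0,"spin":0},{"fingers":0.9,"x":0,"y":0,"z":0,"spin":0},{"fingers":0.9,"x":0,"y":0,"z":0,"spin":0},{"fingers":0.9,"x":0,"y":-0.01,"z":0,"spin":0},{"fingers":0.9,"x":0,"y":-0.04,"z":0,"spin":0},{"fingers":0.9,"x":0,"y":-0.085,"z":0,"spin":0},{"fingers":0.9,"x":0,"y":-0.13,"z":0,"spin":0},{"fingers":0.9,"x":0,"y":-0.17,"z":0,"spin":0}]' 40
python3 -m handwheel '[{"fingers":0.9,"x":0,"y":-0.02,"z":0,"spin":0},{"fingers":0.9,"x":0,"y":-0.03,"z":0,"spin":0},{"fingers":0.9,"x":0,"y":-0.03,"z":0,"spin":0},{"fingers":0.9,"x":0,"y":-0.03,"z":0,"spin":0},{"fingers":0.9,"x":0,"y":-0.03,"z":0,"spin":0},{"fingers":0.9,"x":0,"y":-0.03,"z":0,"spin":0},{"fingers":0.9,"x":0,"y":-0.03,"z":0,"spin":0},{"fingers":0.9,"x":0,"y":-0.03,"z":0,"spin":0},{"fingers":0.9,"x":0,"y":-0.03,"z":0,"spin":0},{"fingers":0.9,"x":0,"y":-0.03,"z":0,"spin":0}]'
python3 - <<'E'
from h import *
shot('wrist','w8'); shot('top','top2'); s=load('w8');P=pts(s)
for f in ('w8','top2'):
  P=pts(load(f))
  for n,c,lo,hi in [('relay',(.4085,.2163),.044,.06),('cont',(.5356,.2209),.055,.082),('bat',(.4241,.078),.058,.082),('case',(.565,-.3658),.068,.09)]:
    m=(P[...,2]>lo)&(P[...,2]<hi)&(np.hypot(P[...,0]-c[0],P[...,1]-c[1])<.06)
    if m.sum()>30: print(f,n,rect(P,m),np.round(np.percentile(P[m][:,2],[10,50,90]),4))
E
```

```text
time_s: 28.45
ee_pos: [0.4243, 0.0781, 0.0449]
eef_rot: [-1.571, -0.0, -1.289]
force: [-6.1, -1.2, 10.7]
grip_width: 0.0595
time_s: 29.45
ee_pos: [0.424, 0.078, 0.2173]
eef_rot: [-1.569, -0.0, -1.289]
force: [1.3, 1.3, 0.9]
grip_width: 0.0898
time_s: 30.45
ee_pos: [0.4242, 0.078, 0.2442]
eef_rot: [-1.571, -0.0, -1.289]
force: [-0.6, -0.2, -0.1]
grip_width: 0.0893
w8 relay (array([410.2, 216. ]), array([43.2, 60.5]), 2.9, 3061) [0.0498 0.0513 0.0543]
w8 cont (array([536.4, 219.9]), array([54.6, 44.1]), 75.6, 3928) [0.0623 0.0702 0.0777]
w8 bat (array([424.1,  77.2]), array([59.8, 60.2]), 15.8, 4177) [0.0641 0.0652 0.0666]
top2 cont (array([536.2, 219.5]), array([54.8, 43.9]), 75.8, 334) [0.061  0.0693 0.0761]
top2 bat (array([422.6,  76.3]), array([57.7, 60.6]), 15.4, 70) [0.0607 0.0644 0.067 ]
top2 case (array([ 565.2, -365.4]), array([56.5, 97.4]), 65.8, 675) [0.0695 0.0726 0.0787]
```

View pics/w8.png

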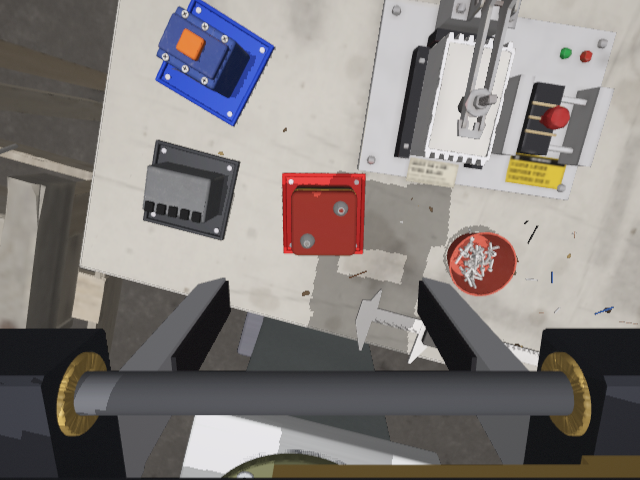

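Wrist view: battery at (325,220) in the red tray, relay at (180,190), contactor at (198,45) and tub at (482,262), all standing. The arm is clear, so I'll hand in.

```bash
python3 -c "
from station import workorder
print(workorder.hand_in())"
```

```text
the job is handed in; nothing more can be done
None
```

The kit is made up and handed in at about 30.5 s of the 96 s allowed: relay in the dark grey tray, contactor in the blue, then the near battery in the red. The yellow tray was left empty. The hand-in gives no verdict.

- **Placing:** the last camera check put each part upright within 2 mm of its tray's centre and within about 1.2° of square. Top heights matched parts standing on the 3 mm pocket floors.
- **Release:** the gripper was open and about 0.24 m above the bench, and the force reading was near zero.
- **Bystanders:** the driver case measured within 1 mm of its starting place. I only checked the red tub by eye; it looked undisturbed, and the arm only passed above it.
- **Disagreements:** the final top view gave no relay reading and only part of the battery, most likely because the arm hid them. Those two rest on the wrist camera. One move call was refused for missing keys before anything moved, and I resent it.

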